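# Draw the lid from its slot and close the sugar crock

### The arm

A 6-joint arm with a two-finger parallel gripper is mounted at the origin on the work surface. World frame = base frame: x ahead of the robot, y to its left, z up, the work surface at z = 0. Lengths are in mm, angles in rad, forces in N, time in s.
With the tool pointing down it reaches from about 350 to 775 mm from the base axis. Payload 7.3 kg.
Tool frame: the origin (TCP) lies midway between the tips of the shut fingers; the grasp point (between the pads) lies 19 mm behind it; z points along the fingers, x is the direction in which the jaws open and shut, and the axes are right-handed (so a half turn about z gives the same grasp; the last joint's range is limited). The gripper opens to 92 mm and grips with 3 to 60 N. Pads are 19 mm wide; open, the fingers measure 130 mm over their backs; the gripper's body (75 mm by 190 mm) begins 47 mm behind the grasp point.
Start: joints at [1.088, 0.342, 1.524, -0, 1.275, -0.146], TCP at [173.482, 495.529, 226.741] pointing down, gripper open.
Joint ranges: [-2.53, 2.53], [-0.77, 2.02], [0.04, 2.7], [-1, 4.14], [0.28, 2.66], [-3.11, 3.11]. Speed limits (rad/s): [2.57, 2.57, 3.14, 3.14, 3.14, 3.14].

### API

Orientations are given as [roll, pitch, yaw] about the fixed x, y, z axes, in that order (R = Rz(yaw) Ry(pitch) Rx(roll)).
In Python, from plant import bot gives the robot as it stands.
- The arm moves only by the shell command python3 -m pendant 'ROWS' [OPENING]. ROWS is JSON, a list of rows, each an object with "linear": the shift along the world's x, y, z in mm, a list of three; "twist": the turn about the world's z in degrees. In form: [{"linear": [x, y, z], "twist": twist}, ...]. A call has 1 to 20 rows; each row is the pose to reach, as a shift and turn from the pose commanded when the call began; what a row does not reach only later rows make up. A row lasts 1/8 s, in which the tool goes at most 62.5 mm and 10.7 degrees, less where a joint would pass 70% of its speed; a pose out of reach is approached as far as the arm can. A call with a gripper value outside its range is refused whole. OPENING is the closure in counts, from 0 (fully open) to 255 (shut), set as the call begins (- or left out, the last holds). The fingers move at their own pace and stop on an object; the grip force is fixed at half the most. Time passes only in rows, so rows that repeat a pose let the fingers close. It gives the time, the measured TCP pose, the force and the opening at its end, in the units of the state.
- bot.get_obs(): the state, without advancing time (a new reading comes with each control period).
- bot.capture(name): name is "scene" or "top"; returns a dict with "frame" (420x560x3 uint8, blue, green, red), "z_map" (420x560 float32, mm along the optical axis (not along the pixel's ray), 0 where there is no reading), "fx", "fy", "cx", "cy" (pixels), "rvec" (rotation vector, rad) and "tvec" (3), from world to camera coordinates, as OpenCV has them. Camera axes: x right, y down, z forward; pixel columns grow to the right and rows downward; lengths in mm; the calibration is good to about 2 mm. A picture is of the moment at which its call begins.
- bot.close_job(): hands the job in, once; it reports no verdict.
The state is a dict: "time": time; "joint_positions": joint angles; "dq": joint speeds; "tau": joint torques, N m; "tool_pos": TCP position; "tcp_rot": TCP orientation; "contact_force": force on the tool from outside, world axes, zero at the start; "moment": the same for the moment, N m; "grip_width": finger opening in mm.
Only numpy, scipy, OpenCV 4.12 (cv2) and the standard library are available. Lean on these libraries where they do the work, as an engineer would, in place of code of your own. Each camera call takes 0.05 s, during which the arm holds its last target. There are 200 camera calls.

### The job

Close the white sugar crock on the blue trivet: slide the light wooden round lid up out of its slot in the rack, taking it by its top edge, and, still holding it, set one edge of it down inside the crock's recessed rim. Let the rest down so that the lid lies level in the rim, then press it gently down until the orange sealing ring under it is fully home, and let go. Do not bang on, shove or tip the crock, leave the other two plates in their slots, and do not disturb the things standing around.

Things in the scene. Friction and masses are not known exactly. Their poses are not given: they have to be found in the camera images.
- rack: dark wooden rack, fixed, 170 (x) x 134 (y) x 62 mm high; origin at the centre of its underside, z up. Three upright slots run along its y, at x = -50, 0 and +50 mm, each 12 mm wide between two 6 mm fins; slot floors 12 mm, fin tops 62 mm above the worktop. Side rails, 52 mm high, keep the plates from rolling out at y = +-58 mm.
- lid: light wooden round lid, a plain flat disc 110 mm across and 8 mm thick, about 100 g, both faces alike. Origin at the disc's centre, x is the disc's axis (normal to its faces). At the start it stands on edge, loosely, in any one of the three slots, its centre 67 mm and its top edge 122 mm above the worktop, the upper 60 mm standing clear of the fins.
- steel_disc: dark steel disc, 110 mm across, 8 mm thick, in another slot; origin at its centre, x normal to its faces. It stays in its slot.
- tile: blue ceramic square plate, 110 x 110 x 8 mm, in the remaining slot, top edge also 122 mm above the worktop; origin at its centre, x normal to its faces. It stays in its slot.
- trivet: blue silicone round trivet, 160 mm across, 6 mm thick, fixed; origin at the centre of its underside. Trivet and rack stand on either side of the robot's middle line, either way round.
- crock: white ceramic sugar crock, open, loose on the trivet, about 0.8 kg, 126 mm across, 94 mm high; origin at the centre of its underside, z up. A 5 mm thick upright lip, inner radius 58 mm, surrounds a fixed flat ledge (radius 36 to 57 mm) 10 to 15 mm below the top of the lip: its exact depth differs each time and is not reported. On the ledge sits the orange ring. The lid has 3 mm play.
- mouth (a point): centre of the crock's mouth, level with the top of the lip, 94 mm above the crock's underside; z up.
- seal (a joint): the flat orange sealing ring (radius 36.5 to 56.5 mm) on the ledge inside the crock: 0 m when raised, its top 5 mm above the ledge (as at the start); 0.004 m when fully home, 1 mm above the ledge. It slides straight down under about 9 N on the lid, and stays where it is left; at its stop it is hard. Pressing the middle of the lid with 12 to 16 N does it.
- spice_jar: amber glass jar, 44 mm across, 95 mm high, loose, near the middle line between rack and crock; origin under its centre.
- infuser: aluminium tea infuser, 43 mm across, 85 mm high, loose, near the middle line between rack and crock, farther out; origin under its centre.
- timer: white kitchen timer, 70 x 70 x 44 mm with a red press button on top, fixed, beyond the work area; origin under its centre.
- mug: terracotta mug, 80 mm across, 90 mm high, loose, beyond the work area; origin under its centre.
- oil: green glass oil bottle, 60 mm across, 200 mm high, loose, beyond the work area; origin under its centre.
- pepper: glass pepper jar with steel cap, 48 mm across, 100 mm high, loose, beyond the work area; origin under its centre.
There are look-alikes about, which are no part of the job. Leave any red look-alike of the steel_disc alone.

How it is judged:
By the outcome, as a careful person would: the job done as asked, in the order asked, and still so for the second after the job is handed in, with the robot touching nothing.
It also fails if it takes over 64 s, if anything falls off the work surface, if the arm or the gripper's body presses on something with over 40 N, if the wrist force passes 120 N, or if a joint passes its speed limit or range.

## Working session

There is one attempt and no reset: what is moved stays moved. The work goes in short steps, Python scripts to look and compute and a shell command to move; the robot and the scene stay as the last step left them, time stands still between calls to the robot, and variables do not carry over. Pictures are saved under pics/ and viewed, about 8 in all and at most 12, crops included, and the job is handed in when it is done.

```bash
ls; mkdir -p pics; cat > h.py <<'E'
import numpy as np, cv2
from plant import bot
def cap(n):
    c=bot.capture(n); c['R']=cv2.Rodrigues(np.array(c['rvec'],float))[0]; c['t']=np.array(c['tvec'],float).ravel(); return c
def cloud(c):
    z=c['z_map'].astype(float); v,u=np.mgrid[:z.shape[0],:z.shape[1]]
    P=np.stack([(u-c['cx'])/c['fx']*z,(v-c['cy'])/c['fy']*z,z],-1)
    W=(P-c['t'])@c['R']; W[z==0]=np.nan; return W
E
python3 - <<'E'
from h import *
s=cap('scene'); t=cap('top')
for n,c in(('scene',s),('top',t)):
    cv2.imwrite(f'pics/{n}0.png',c['frame']); np.savez(f'{n}0.npz',W=cloud(c),f=c['frame']); print(n,c['fx'],-c['R'].T@c['t'],c['R'][2])
o=bot.get_obs(); print(o)
E
```

```text
pics
scene 519.6317380020598 [1284.90289106  285.33986309 1074.47135105] [-0.57745475 -0.23708878 -0.78123935]
top 420.28716590734996 [387.13098655 -27.93090056 950.45870827] [ 0.22017643  0.00833954 -0.97542442]
{'time': 0.1, 'joint_positions': array([ 1.08796760e+00,  3.42646665e-01,  1.52489907e+00,  1.04129644e-06,
        1.27538818e+00, -1.45989919e-01]), 'dq': array([-0.00051486, -0.00232921, -0.00213895, -0.00054196,  0.00141813,
       -0.00022879]), 'tau': array([ 2.02216492e-03, -4.32002699e+01, -2.44697696e+01,  7.19836378e-02,
        5.25152113e-02, -2.86623538e-05]), 'tool_pos': array([173.32505141, 495.1937913 , 226.12559275]), 'tcp_rot': array([-3.14139655e+00,  1.32685088e-03,  1.23395735e+00]), 'contact_force': array([-0.05220083,  0.08853775,  0.14363828]), 'moment': array([-0.00726531,  0.04521629, -0.02355514]), 'grip_width': 91.82312660730935}
```

View pics/scene0.png

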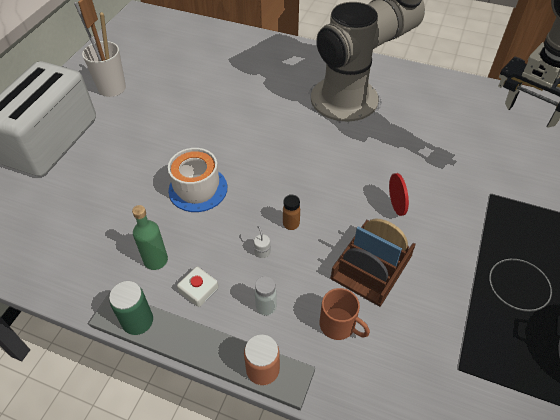

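View pics/top0.png

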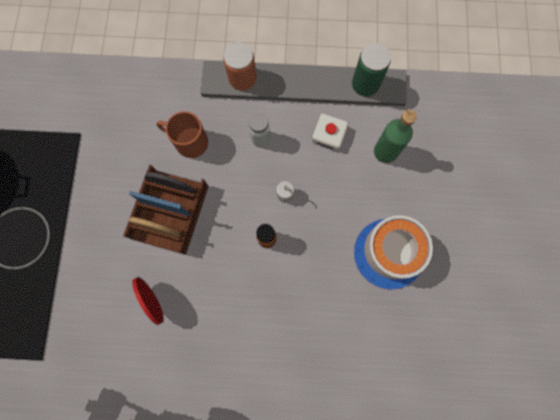

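Scene view (1) shows the rack at (375,260) and, from the robot outward, the wooden disc (385,235), blue tile (377,247) and dark steel disc (365,265). In the top view (2) these are at (155,229), (160,204) and (170,182), and the crock is at (400,247).

Could be taken for the lid:
- steel disc, top (170,182)
- free-standing red disc, top (148,300)
- tile, top (160,204)

My choice is the light wooden one, in the slot nearest the robot.

```bash
cat > m.py <<'E'
from h import *
import sys
T=np.load('top0.npz'); S=np.load('scene0.npz')
def fit(P):
    x,y=P[:,0],P[:,1]; a=np.linalg.lstsq(np.c_[2*x,2*y,np.ones(len(x))],x*x+y*y,rcond=None)[0]
    return a[:2],np.sqrt(a[2]+a[0]**2+a[1]**2)
for n,D,boxes in(('top',T,dict(lid=(120,205,190,250),tile=(120,185,195,218),steel=(140,165,205,195),crock=(355,205,445,290),jar=(250,215,285,255),inf=(270,175,300,205),oil=(370,105,415,165),red=(125,270,170,330))),('scene',S,dict(lid=(355,210,415,265),crock=(160,140,230,215)))):
    W=D['W'];f=D['f'].astype(int);b,g,r=f[...,0],f[...,1],f[...,2]
    for k,(u0,v0,u1,v1) in boxes.items():
        w=W[v0:v1,u0:u1].reshape(-1,3); c=f[v0:v1,u0:u1].reshape(-1,3); ok=np.isfinite(w[:,0])
        B,G,R=c.T
        if k=='lid': m=ok&(w[:,2]>68)&(R>G*1.1)&(G>B*1.2)&(R>120)
        elif k=='tile': m=ok&(w[:,2]>68)&(B>R*1.3)
        elif k in('steel',): m=ok&(w[:,2]>68)
        elif k=='crock':
            lip=ok&(w[:,2]>96)&(R-B<40); p=w[lip]; print(n,'lip',fit(p[p[:,2]>np.median(p[:,2])-3]),np.median(p[:,2]),lip.sum())
            ring=ok&(R>B*2)&(w[:,2]>80); p=w[ring]; print(n,'ring z',np.percentile(p[:,2],[5,50,95]),fit(p)); continue
        else: m=ok&(w[:,2]>30)
        p=w[m]; q=np.percentile(p,[2,50,98],axis=0).round(1); print(n,k,m.sum(),q.tolist())
        if k in('lid','tile','steel'):
            t=p[p[:,2]>85]; mu=t.mean(0); e=np.linalg.svd(t[:,:2]-mu[:2])[2][0] if len(t)<2000 else 0; print('  mean',mu,'dir deg',np.degrees(np.arctan2(e[1],e[0])), 'perp spread',np.std((t[:,:2]-mu[:2])@np.array([-e[1],e[0]])))
E
python3 m.py
python3 -c "
import cv2
a=cv2.imread('pics/top0.png')[150:330,110:230];b=cv2.imread('pics/scene0.png')[160:310,325:425]
import numpy as np
cv2.imwrite('pics/crop1.png',np.hstack([cv2.resize(a,(400,600)),cv2.resize(b,(400,600))]))"
```

```text
top lid 163 [[519.4, 223.3, 97.3], [528.3, 257.1, 117.7], [539.5, 296.5, 122.9]]
  mean [528.37157481 258.03778563 115.37042609] dir deg 77.73131141726468 perp spread 2.5052852207603076
top tile 367 [[561.5, 190.3, 71.7], [573.6, 240.1, 118.8], [587.0, 291.3, 124.2]]
  mean [574.28938193 240.57871121 113.87882083] dir deg 77.2127693626606 perp spread 2.332566448138593
top steel 394 [[610.4, 180.6, 69.6], [621.9, 226.4, 103.0], [635.5, 279.0, 122.8]]
  mean [622.38673981 228.49810148 107.53652266] dir deg -99.98429917470982 perp spread 6.249808402207154
top lip (array([ 510.43933283, -260.87181153]), np.float64(60.620826186715036)) 99.44680519480302 518
top ring z [89.76240343 92.24339921 94.73629004] (array([ 510.3928086 , -261.82379224]), np.float64(47.190516661770985))
top jar 392 [[503.8, -3.4, 37.6], [519.9, 15.4, 93.9], [542.0, 34.4, 97.8]]
top inf 292 [[612.0, -38.3, 31.6], [627.3, -19.4, 48.8], [647.9, 0.4, 83.1]]
top oil 1190 [[719.7, -275.6, 35.7], [736.6, -244.4, 128.9], [764.5, -223.9, 200.7]]
top red 702 [[334.1, 222.0, 32.3], [375.9, 248.5, 79.3], [419.4, 277.6, 110.0]]
scene lid 121 [[521.8, 225.0, 76.9], [534.5, 271.3, 116.0], [545.3, 308.8, 124.2]]
  mean [533.34246781 268.05536712 113.89928976] dir deg -103.67119825254309 perp spread 2.71457175526624
scene lip (array([ 513.80578377, -258.65775685]), np.float64(60.94143732891863)) 98.90796905100612 286
scene ring z [88.53008137 91.98216854 95.61503105] (array([ 511.81593342, -259.84874125]), np.float64(46.357646933036044))
```

View pics/crop1.png

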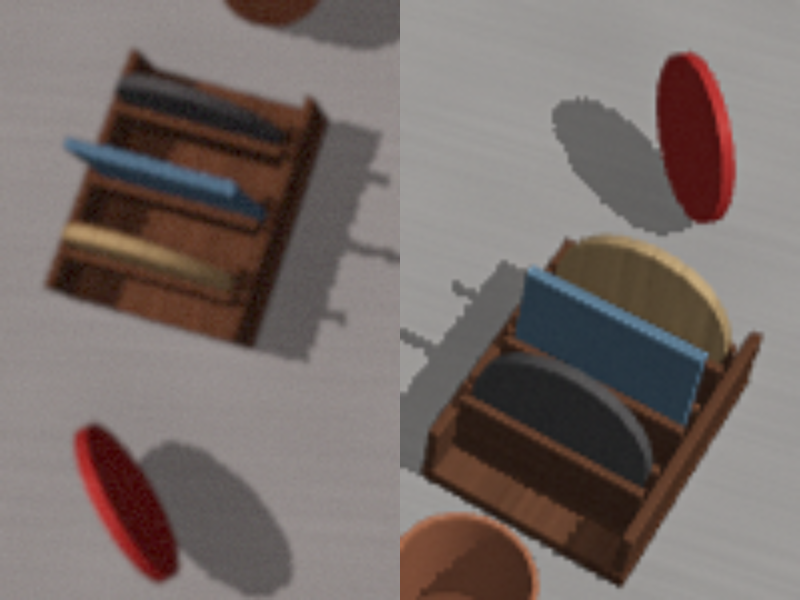

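The crop (3) confirms it: the wooden disc is in the slot on the robot's side, next to the blue tile, and the red disc stands separately. Next I refine the lid's centre.

```bash
cat > m2.py <<'E'
from h import *
from scipy.optimize import least_squares
yaw=np.radians(-12.6);n=np.array([np.cos(yaw),np.sin(yaw)]);d=np.array([-n[1],n[0]])
for nm,bx in(('top',(110,150,215,255)),('scene',(325,205,425,300))):
    D=np.load(nm+'0.npz');u0,v0,u1,v1=bx
    w=D['W'][v0:v1,u0:u1].reshape(-1,3);w=w[np.isfinite(w[:,0])]
    a=(w[:,:2]-[525,252])@n; b=(w[:,:2]-[525,252])@d
    for off in(0,50,100):
        m=(abs(a-off)<9)&(w[:,2]>68); z=w[m,2];bb=b[m];aa=a[m]
        t=z>112
        print(nm,off,m.sum(),'b range',np.percentile(bb,[1,99]).round(1),'top a pct',np.percentile(aa[t],[5,50,95]).round(1),'zmax',np.percentile(z,99).round(1), 'slope',np.polyfit(bb[t],aa[t],1)[0].round(3))
        # silhouette max z per b
        s=[(c,np.max(z[abs(bb-c)<2])) for c in range(-50,51,4) if (abs(bb-c)<2).sum()>2]
        if off!=50:
            s=np.array(s);r=least_squares(lambda p:np.hypot(s[:,0]-p[0],s[:,1]-67-p[1])-55,[0,0],loss='soft_l1').x;print('   centre b',r)
E
python3 m2.py
```

```text
top 0 297 b range [-50.9  51.8] top a pct [-1.5  2.2  6. ] zmax 122.9 slope 0.001
   centre b [2.17419903 1.56951524]
top 50 416 b range [-52.3  56.4] top a pct [48.4 51.7 56. ] zmax 124.4 slope 0.002
top 100 389 b range [-51.3  52.7] top a pct [ 98.2 101.9 105.8] zmax 123.3 slope -0.006
   centre b [1.75800894 1.5487878 ]
scene 0 546 b range [-43.8  58.4] top a pct [0.4 5.5 8.6] zmax 123.2 slope 0.007
   centre b [6.21793967 2.05769378]
scene 50 682 b range [-48.2  59.9] top a pct [50.6 56.3 58.7] zmax 124.8 slope -0.001
scene 100 567 b range [-45.4  57.8] top a pct [100.  105.6 108.6] zmax 123.4 slope 0.009
   centre b [5.66971591 2.63473809]
```

```bash
python3 -m pendant '[{"linear":[15,-10,0],"twist":-5},{"linear":[50,-34,0],"twist":-13},{"linear":[90,-60,0],"twist":-22},{"linear":[130,-88,0],"twist":-31},{"linear":[170,-115,0],"twist":-40},{"linear":[210,-142,0],"twist":-49},{"linear":[250,-169,0],"twist":-58},{"linear":[290,-196,0],"twist":-67},{"linear":[325,-220,0],"twist":-76},{"linear":[348,-235,0],"twist":-82},{"linear":[356,-240,0],"twist":-83.3},{"linear":[356,-240,0],"twist":-83.3},{"linear":[356,-240,0],"twist":-83.3}]' 172
```

```text
time: 1.72
tool_pos: [528.5, 256.3, 226.8]
tcp_rot: [-3.142, 0.0, -0.218]
contact_force: [-0.5, 0.9, -0.8]
grip_width: 29.8
```

```bash
python3 -m pendant '[{"linear":[0.5,-1,-15],"twist":0},{"linear":[0.5,-1,-40],"twist":0},{"linear":[0.5,-1,-65],"twist":0},{"linear":[0.5,-1,-90],"twist":0},{"linear":[0.5,-1,-110],"twist":0},{"linear":[0.5,-1,-124],"twist":0},{"linear":[0.5,-1,-130],"twist":0},{"linear":[0.5,-1,-130],"twist":0},{"linear":[0.5,-1,-130],"twist":0}]'
python3 - <<'E'
from h import *
c=cap('top'); W=cloud(c)
p=c['frame'][130:280,90:250]; cv2.imwrite('pics/c4.png',cv2.resize(p,(640,600)))
E
```

```text
time: 2.85
tool_pos: [530.4, 254.7, 97.5]
tcp_rot: [-3.141, -0.001, -0.22]
contact_force: [0.7, -0.0, -0.8]
grip_width: 30.0
```

View pics/c4.png

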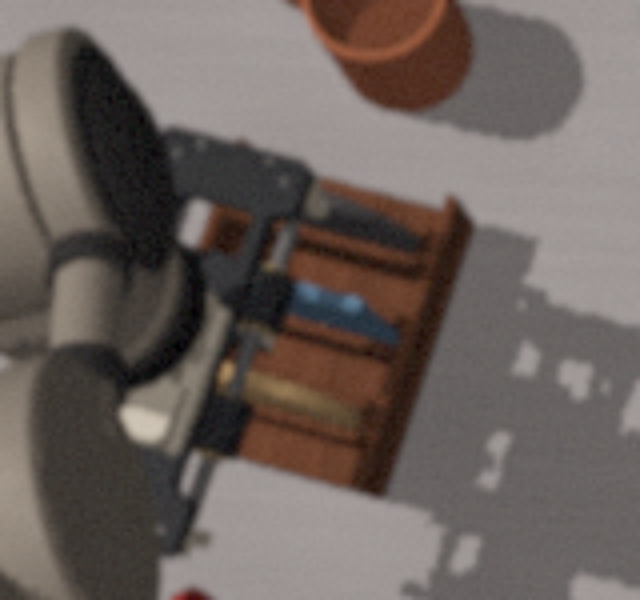

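Picture 4: the lid's top edge, at about (230,375), lies between the pads at (265,300) and (220,425), and no contact force shows. Closing.

```bash
python3 -m pendant '[{"linear":[0,0,0],"twist":0},{"linear":[0,0,0],"twist":0},{"linear":[0,0,0],"twist":0},{"linear":[0,0,0],"twist":0},{"linear":[0,0,0],"twist":0},{"linear":[0,0,0],"twist":0}]' 255
```

```text
time: 3.65
tool_pos: [530.1, 254.5, 96.9]
tcp_rot: [-3.141, -0.0, -0.22]
contact_force: [0.2, 0.1, 1.7]
grip_width: 8.1
```

```bash
python3 -m pendant '[{"linear":[0,0,5],"twist":0},{"linear":[0,0,15],"twist":0},{"linear":[0,0,35],"twist":0},{"linear":[0,0,60],"twist":0},{"linear":[0,0,90],"twist":0},{"linear":[0,0,120],"twist":0},{"linear":[0,0,140],"twist":0},{"linear":[0,0,150],"twist":0},{"linear":[0,0,150],"twist":0}]'
python3 -m pendant '[{"linear":[0,-8,0],"twist":0},{"linear":[2,-30,0],"twist":0},{"linear":[4,-70,0],"twist":0},{"linear":[6,-115,0],"twist":0},{"linear":[8,-160,0],"twist":0},{"linear":[10,-205,0],"twist":0},{"linear":[12,-250,0],"twist":0},{"linear":[14,-295,0],"twist":0},{"linear":[16,-340,0],"twist":0},{"linear":[18,-385,0],"twist":0},{"linear":[20,-430,0],"twist":0},{"linear":[21,-470,0],"twist":0},{"linear":[22,-500,0],"twist":0},{"linear":[22,-518,0],"twist":0},{"linear":[22,-524,0],"twist":0},{"linear":[22,-524,0],"twist":0},{"linear":[22,-524,0],"twist":0}]'
python3 - <<'E'
from h import *
c=cap('scene'); W=cloud(c); np.savez('s5.npz',W=W,f=c['frame'])
cv2.imwrite('pics/s5.png',cv2.resize(c['frame'][60:240,100:300],(660,594)))
t=cap('top'); np.savez('t5.npz',W=cloud(t),f=t['frame'])
yaw=-.219;n=np.array([np.cos(yaw),np.sin(yaw)]);d=np.array([-n[1],n[0]]);C=np.array([511.5,-260.3])
for nm,k,(W,f) in (('scene',0,(W,c['frame'])),('top',1,(cloud(t),t['frame']))):
    a=(W[...,:2]-C)@n;b=(W[...,:2]-C)@d;z=W[...,2];f=f.astype(int)
    m=(z>150)&(z<275)&(abs(a-42)<14)&(abs(b)<65)&(f[...,2]>f[...,0]*1.25)&(f[...,2]>90)
    print(nm,m.sum(),np.percentile(a[m],[5,50,95]),np.percentile(b[m],[0.5,99.5]),np.percentile(z[m],[.5,99.5]))
    from scipy.optimize import least_squares
    zz=z[m];bb=b[m];s=np.array([(x,zz[(abs(bb-x)<2)].min()) for x in range(-44,45,4) if (abs(bb-x)<2).sum()>3])
    if len(s)>5: print(least_squares(lambda p:np.hypot(s[:,0]-p[0],s[:,1]-p[1])-55,[0,217],loss='soft_l1').x)
    lip=(z>97)&(z<104)&(np.hypot(a,b)<70)&(f[...,2]-f[...,0]<40); print('lip n',lip.sum(),np.percentile(b[lip],[1,99]))
E
```

```text
time: 4.78
tool_pos: [530.1, 254.6, 247.3]
tcp_rot: [-3.141, -0.001, -0.22]
contact_force: [-0.1, -0.2, -2.2]
grip_width: 7.8
time: 6.9
tool_pos: [552.1, -268.4, 246.8]
tcp_rot: [-3.141, 0.0, -0.219]
contact_force: [-0.1, 0.3, -0.2]
grip_width: 7.8
scene 439 [39.76583343 45.25823605 47.66903219] [-47.16016148  58.43605623] [164.49721977 271.4882092 ]
[  5.42922561 224.27887901]
lip n 201 [-59.01195467  65.21456417]
top 193 [36.18893274 37.93565369 44.17814859] [13.94074181 55.31406334] [165.72980541 267.16117746]
[ -6.91547907 214.37747428]
lip n 202 [ 1.93356973 61.39633307]
```

View pics/s5.png

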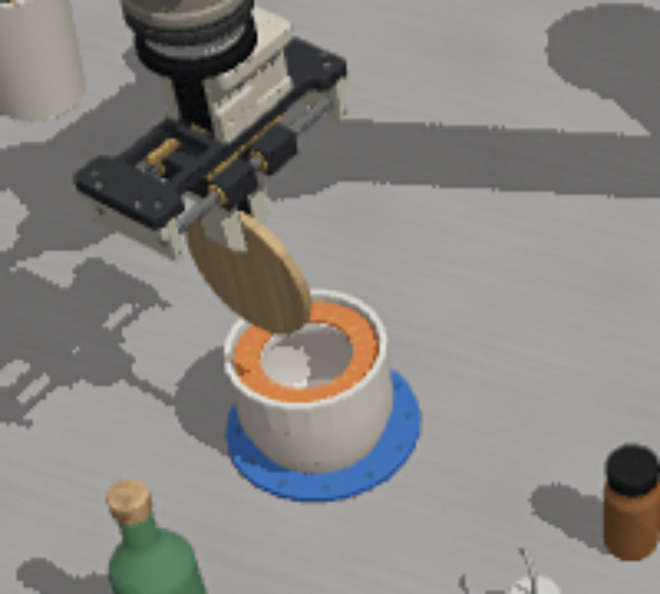

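Picture 5: the lid hangs upright over the far side of the open crock, its bottom edge at about (290,325). The orange ring is visible. Lowering.

```bash
python3 -m pendant '[{"linear":[-0.5,-2,-8],"twist":0},{"linear":[-0.5,-2,-22],"twist":0},{"linear":[-0.5,-2,-38],"twist":0},{"linear":[-0.5,-2,-50],"twist":0},{"linear":[-0.5,-2,-57],"twist":0},{"linear":[-0.5,-2,-60],"twist":0},{"linear":[-0.5,-2,-62],"twist":0},{"linear":[-0.5,-2,-64],"twist":0},{"linear":[-0.5,-2,-65],"twist":0},{"linear":[-0.5,-2,-66],"twist":0},{"linear":[-0.5,-2,-66],"twist":0}]'
python3 -m pendant '[{"linear":[0,0,-0.5],"twist":0},{"linear":[0,0,-1],"twist":0},{"linear":[0,0,-1],"twist":0}]'
python3 -m pendant '[{"linear":[0,0,-0.5],"twist":0},{"linear":[0,0,-1],"twist":0},{"linear":[0,0,-1],"twist":0}]'
```

```text
time: 8.38
tool_pos: [551.5, -271.5, 180.8]
tcp_rot: [3.142, -0.0, -0.22]
contact_force: [0.2, -0.1, -0.6]
grip_width: 7.8
time: 8.75
tool_pos: [551.5, -271.5, 179.7]
tcp_rot: [3.142, -0.0, -0.22]
contact_force: [0.2, -0.5, -2.2]
grip_width: 7.9
time: 9.12
tool_pos: [551.5, -271.5, 178.6]
tcp_rot: [-3.142, 0.0, -0.22]
contact_force: [-0.3, -0.2, -1.5]
grip_width: 8.1
```

```bash
for i in 1 2; do python3 -m pendant '[{"linear":[0,0,-0.5],"twist":0},{"linear":[0,0,-0.5],"twist":0}]'|grep -E "tool_pos|force"; done
```

```text
tool_pos: [551.5, -271.5, 178.2]
contact_force: [0.4, -0.6, -1.3]
tool_pos: [551.5, -271.5, 177.7]
contact_force: [0.4, 0.1, -1.0]
```

```bash
for i in 1 2 3; do python3 -m pendant '[{"linear":[0,0,-0.5],"twist":0},{"linear":[0,0,-0.5],"twist":0}]'|grep -E "tool_pos|force"; done
```

```text
tool_pos: [551.5, -271.5, 177.5]
contact_force: [0.4, 0.1, 1.1]
tool_pos: [551.7, -271.6, 177.4]
contact_force: [-1.0, 0.1, 4.1]
tool_pos: [551.7, -271.6, 177.2]
contact_force: [-1.4, 1.0, 6.8]
```

```bash
python3 -m pendant '[{"linear":[0,0,0.8],"twist":0},{"linear":[0,0,0.8],"twist":0}]'
python3 -m pendant '[{"linear":[0,0,0],"twist":0},{"linear":[-2,0.4,0],"twist":0},{"linear":[-5,1.1,0],"twist":0},{"linear":[-8,1.8,0],"twist":0},{"linear":[-11,2.4,0],"twist":0},{"linear":[-14,3.1,0],"twist":0},{"linear":[-17,3.8,0],"twist":0},{"linear":[-19.5,4.3,0],"twist":0},{"linear":[-19.5,4.3,0],"twist":0}]' 172
python3 - <<'E'
from h import *
c=cap('scene')
cv2.imwrite('pics/s6.png',cv2.resize(c['frame'][60:240,100:300],(660,594)))
E
```

```text
time: 10.62
tool_pos: [551.6, -271.5, 177.3]
tcp_rot: [3.141, -0.001, -0.22]
contact_force: [-0.7, 0.2, 4.7]
grip_width: 7.9
time: 11.75
tool_pos: [531.8, -267.2, 177.1]
tcp_rot: [3.142, -0.0, -0.22]
contact_force: [-0.9, -0.7, 0.2]
grip_width: 30.2
```

View pics/s6.png

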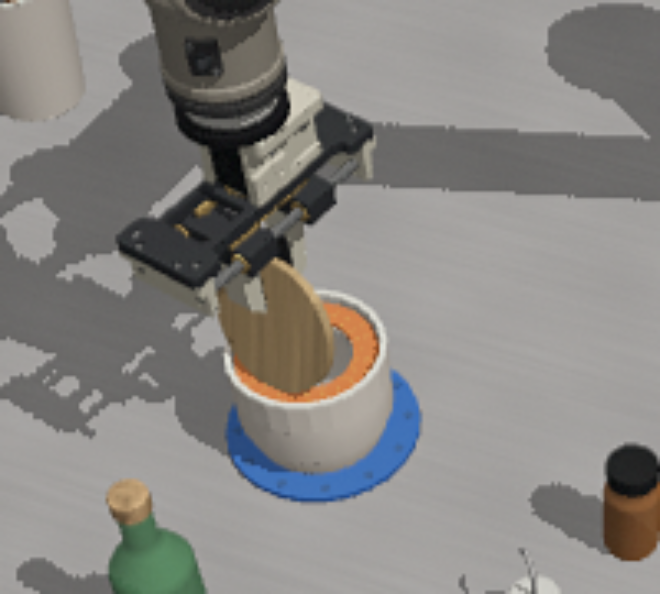

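Picture 6: the lid stands in the rim with its bottom edge at about (295,392) and its top between the open fingers. I'll check the lean from the depth.

```bash
cat > lean.py <<'E'
from h import *
c=cap('scene');W=cloud(c);f=c['frame'].astype(int)
yaw=-.219;n=np.array([np.cos(yaw),np.sin(yaw)]);d=np.array([-n[1],n[0]]);C=np.array([513.8,-258.7]) # scene-frame crock
a=(W[...,:2]-C)@n;b=(W[...,:2]-C)@d;z=W[...,2];B,G,R=f[...,0],f[...,1],f[...,2]
m=(z>91)&(z<230)&(np.abs(a)<95)&(abs(b)<65)&(R>B*1.25)&(R<B*2.3)&(R>80)&(G>R*.66)
A=np.c_[a[m],b[m],z[m]]
for _ in range(4):
    mu=np.median(A,0);v=np.linalg.svd(A-A.mean(0),full_matrices=False)[2][2];r=(A-A.mean(0))@v;A=A[abs(r)<max(3,2*r.std())]
v=v*np.sign(v[0] if abs(v[0])>.5 else v[2]);print('n pts',len(A),'normal(n,d,z)',v.round(3),'elev of plane from horizontal',np.degrees(np.arccos(abs(v[2]))).round(1))
print('pct n,d,z',np.percentile(A,[1,50,99],axis=0).round(1).tolist()); print('mid of extents',((A.max(0)+A.min(0))/2).round(1))
np.savez('last.npz',W=W,f=c['frame'])
E
python3 lean.py
```

```text
n pts 817 normal(n,d,z) [0.962 0.012 0.274] elev of plane from horizontal 74.1
pct n,d,z [[11.2, -51.7, 97.9], [28.7, 7.8, 142.6], [42.3, 51.5, 197.9]]
mid of extents [ 27.8   0.7 146.5]
```

It leans 16° toward the robot onto the inner finger, centred to about 1 mm. Opening fully while lowering.

```bash
python3 -m pendant '[{"linear":[0,0,-3],"twist":0},{"linear":[0,0,-7],"twist":0},{"linear":[0,0,-11],"twist":0},{"linear":[0,0,-15],"twist":0},{"linear":[0,0,-18],"twist":0},{"linear":[0,0,-21],"twist":0},{"linear":[0,0,-21],"twist":0},{"linear":[0,0,-21],"twist":0},{"linear":[0,0,-21],"twist":0},{"linear":[0,0,-21],"twist":0}]' 0
python3 lean.py
```

```text
time: 13.1
tool_pos: [532.0, -267.2, 156.2]
tcp_rot: [3.142, -0.0, -0.22]
contact_force: [0.3, 0.6, -1.0]
grip_width: 91.9
n pts 1030 normal(n,d,z) [0.836 0.044 0.547] elev of plane from horizontal 56.9
pct n,d,z [[-18.6, -45.3, 98.5], [9.8, 5.7, 141.5], [39.9, 52.8, 184.7]]
mid of extents [ 12.2   0.8 139.5]
```

The depth says the lid's top edge rests against the inner pad's face, like a ladder. I let it down by drawing that pad back, which also presses the foot gently toward the lip.

```bash
python3 -m pendant '[{"linear":[-2.5,0.6,-3],"twist":0},{"linear":[-5,1.1,-6],"twist":0},{"linear":[-7.5,1.7,-9],"twist":0},{"linear":[-10.2,2.3,-12],"twist":0},{"linear":[-12.5,2.8,-16],"twist":0},{"linear":[-15,3.3,-21],"twist":0},{"linear":[-17.1,3.8,-26],"twist":0},{"linear":[-17.1,3.8,-26],"twist":0}]'
python3 lean.py
```

```text
time: 14.15
tool_pos: [514.5, -263.2, 129.5]
tcp_rot: [-3.141, 0.001, -0.22]
contact_force: [-1.3, -0.0, 0.9]
grip_width: 91.8
n pts 934 normal(n,d,z) [0.694 0.029 0.72 ] elev of plane from horizontal 44.0
pct n,d,z [[-36.5, -35.1, 97.3], [-0.3, 11.5, 134.8], [38.7, 52.3, 170.3]]
mid of extents [  4.9   7.5 132.1]
```

```bash
python3 -m pendant '[{"linear":[-2,0.4,-2],"twist":0},{"linear":[-4,0.9,-4],"twist":0},{"linear":[-6,1.3,-6],"twist":0},{"linear":[-8,1.8,-8],"twist":0},{"linear":[-9.5,2.1,-10],"twist":0},{"linear":[-9.5,2.1,-10],"twist":0}]'
python3 lean.py
```

```text
time: 14.95
tool_pos: [505.3, -261.2, 119.8]
tcp_rot: [-3.141, 0.0, -0.22]
contact_force: [-0.2, -0.2, -0.5]
grip_width: 91.8
n pts 863 normal(n,d,z) [0.605 0.038 0.795] elev of plane from horizontal 37.3
pct n,d,z [[-45.9, -32.7, 95.9], [-6.2, 14.0, 130.0], [37.7, 52.6, 161.3]]
mid of extents [  1.7   8.8 127.3]
```

The foot stays at n≈36 by friction. A horizontal push with the pad should slide it out toward the lip at the same tilt.

```bash
python3 -m pendant '[{"linear":[2,-0.5,0],"twist":0},{"linear":[4,-0.9,0],"twist":0},{"linear":[6,-1.4,0],"twist":0},{"linear":[8,-1.8,0],"twist":0},{"linear":[10,-2.2,0],"twist":0},{"linear":[12,-2.7,0],"twist":0},{"linear":[13.7,-3.1,0],"twist":0},{"linear":[13.7,-3.1,0],"twist":0}]'
python3 lean.py
```

```text
time: 16.0
tool_pos: [519.0, -264.3, 120.1]
tcp_rot: [-3.142, 0.0, -0.22]
contact_force: [-4.4, 1.6, 3.4]
grip_width: 91.6
n pts 882 normal(n,d,z) [0.602 0.021 0.798] elev of plane from horizontal 37.1
pct n,d,z [[-32.4, -34.0, 96.4], [7.2, 13.8, 131.1], [51.4, 53.0, 161.6]]
mid of extents [ 15.9   8.3 127.8]
```

```bash
python3 -m pendant '[{"linear":[-2.5,0.6,0],"twist":0},{"linear":[-5,1.1,-1],"twist":0},{"linear":[-7.5,1.7,-2],"twist":0},{"linear":[-10,2.2,-2],"twist":0},{"linear":[-12,2.6,-2],"twist":0},{"linear":[-14,3.1,-3],"twist":0},{"linear":[-14,3.1,-3],"twist":0}]'
python3 lean.py
```

```text
time: 16.92
tool_pos: [504.7, -261.2, 116.9]
tcp_rot: [-3.141, 0.0, -0.22]
contact_force: [-5.7, 0.6, 2.7]
grip_width: 91.8
n pts 856 normal(n,d,z) [0.587 0.033 0.809] elev of plane from horizontal 36.0
pct n,d,z [[-47.3, -32.0, 96.3], [-7.1, 13.9, 128.6], [37.4, 52.4, 159.4]]
mid of extents [  0.9   7.9 127.2]
```

```bash
python3 - <<'E'
from h import *
L=np.load('last.npz');W=L['W'];f=L['f'];cv2.imwrite('pics/s7.png',cv2.resize(f[70:230,120:270],(750,600)*1 if 0 else (640,600)))
B,G,R=[f[...,i].astype(int) for i in range(3)]
z=W[...,2];m=(z>96.5)&(z<103)&(np.hypot(W[...,0]-513,W[...,1]+259)<90)&(R-B<40)&(R>110)
p=W[m];print(m.sum(),p.min(0),p.max(0))
from scipy.optimize import least_squares
print(least_squares(lambda q:np.hypot(p[:,0]-q[0],p[:,1]-q[1])-60.5,[513,-259],loss='soft_l1').x)
E
```

```text
154 [ 464.98156105 -319.15689955   96.56452029] [ 577.86788757 -194.82204145  102.80892102]
[ 514.17992547 -258.53247194]
```

View pics/s7.png

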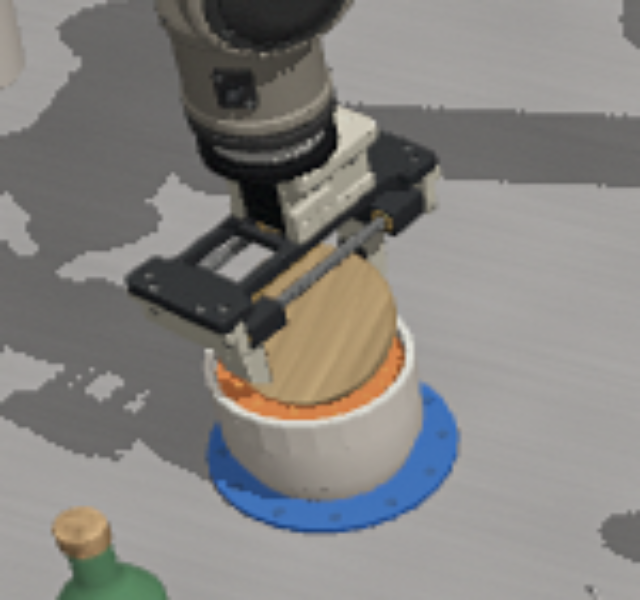

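Picture 7: the crock stands upright and unmoved (centre fit unchanged to 0.5 mm). The lid is still tilted 36° inside the rim, and the outer finger's tip, at (262,380), is close to the lid's foot. Checking the finger's real position.

```bash
python3 - <<'E'
from h import *
L=np.load('last.npz');W=L['W'];f=L['f'].astype(int)
yaw=-.219;n=np.array([np.cos(yaw),np.sin(yaw)]);d=np.array([-n[1],n[0]]);C=np.array([513.8,-258.7])
a=(W[...,:2]-C)@n;b=(W[...,:2]-C)@d;z=W[...,2]
for v in range(158,180,2):
    print(v,[(u,int(round(a[v,u])),int(round(b[v,u])),int(round(z[v,u])),'w' if f[v,u,2]>f[v,u,0]*1.25 else 'g') for u in range(172,192,3)])
o=bot.get_obs();print(o['contact_force'],o['moment'],o['tool_pos'])
E
```

```text
158 [(172, 86, 33, 218, 'g'), (175, 78, 34, 213, 'g'), (178, 66, 30, 200, 'g'), (181, 59, 32, 195, 'g'), (184, 52, 35, 191, 'w'), (187, 2, -11, 121, 'w'), (190, 0, -3, 124, 'w')]
160 [(172, 85, 30, 209, 'g'), (175, 79, 33, 206, 'g'), (178, 70, 33, 198, 'w'), (181, 62, 34, 191, 'g'), (184, 9, -17, 116, 'w'), (187, 6, -8, 119, 'w'), (190, 6, 2, 125, 'w')]
162 [(172, 79, 21, 192, 'g'), (175, 81, 34, 202, 'g'), (178, 72, 34, 194, 'g'), (181, 42, 9, 152, 'g'), (184, 14, -12, 116, 'w'), (187, 11, -4, 118, 'w'), (190, 7, 3, 119, 'w')]
164 [(172, 79, 19, 184, 'g'), (175, 79, 30, 191, 'g'), (178, 74, 35, 189, 'g'), (181, 41, 6, 143, 'g'), (184, 19, -8, 116, 'w'), (187, 11, -5, 110, 'w'), (190, 13, 7, 119, 'w')]
166 [(172, 54, -14, 136, 'g'), (175, 79, 29, 184, 'g'), (178, 54, 9, 149, 'g'), (181, 43, 8, 139, 'g'), (184, 22, -6, 112, 'w'), (187, 16, -2, 109, 'w'), (190, 13, 6, 111, 'w')]
168 [(172, 31, -43, 91, 'w'), (175, 55, -3, 136, 'g'), (178, 56, 10, 144, 'g'), (181, 43, 5, 130, 'g'), (184, 26, -3, 109, 'w'), (187, 22, 4, 111, 'w'), (190, 19, 11, 112, 'w')]
170 [(172, 39, -36, 94, 'w'), (1
[... 266 characters left out ...]
, 'w'), (187, 26, 5, 100, 'w'), (190, 24, 14, 104, 'w')]
174 [(172, 47, -29, 91, 'w'), (175, 43, -22, 91, 'w'), (178, 41, -13, 95, 'w'), (181, 37, -7, 95, 'w'), (184, 34, 1, 97, 'w'), (187, 33, 12, 103, 'w'), (190, 32, 21, 108, 'w')]
176 [(172, 58, -17, 100, 'g'), (175, 49, -17, 92, 'w'), (178, 44, -11, 92, 'w'), (181, 41, -3, 93, 'w'), (184, 36, 2, 92, 'w'), (187, 36, 13, 99, 'w'), (190, 33, 21, 100, 'w')]
178 [(172, 61, -15, 98, 'g'), (175, 58, -7, 99, 'g'), (178, 51, -4, 94, 'w'), (181, 44, -1, 90, 'w'), (184, 38, 3, 86, 'w'), (187, 39, 15, 95, 'w'), (190, 34, 20, 93, 'w')]
[-6.15329067  0.66296129  3.80232949] [0.08340485 0.93065686 0.02730565] [ 504.81932947 -261.18289597  117.00495777]
```

The reaction lies along the lid (−6 in x, +3.8 in z). Its foot has dipped over the ring's inner edge (r≈36) and is catching there, so I shouldn't push. I'll relieve the load, raise the lid again, regrip it and re-place it farther out.

```bash
python3 -m pendant '[{"linear":[-1,0.2,0],"twist":0},{"linear":[-2,0.4,1],"twist":0},{"linear":[-3,0.7,3],"twist":0},{"linear":[-3,0.7,3],"twist":0}]'
python3 lean.py
```

```text
time: 17.48
tool_pos: [502.5, -260.7, 120.3]
tcp_rot: [3.141, -0.001, -0.22]
contact_force: [-0.3, 0.5, -0.5]
grip_width: 91.5
n pts 876 normal(n,d,z) [0.573 0.031 0.819] elev of plane from horizontal 35.0
pct n,d,z [[-48.8, -33.7, 96.0], [-8.6, 14.3, 128.9], [36.8, 52.9, 157.8]]
mid of extents [ -0.8   7.3 126.3]
```

```bash
python3 -m pendant '[{"linear":[0,0,2],"twist":0},{"linear":[2.5,-0.6,6],"twist":0},{"linear":[5.5,-1.2,10],"twist":0},{"linear":[8.8,-2,14],"twist":0},{"linear":[12,-2.7,18],"twist":0},{"linear":[12,-2.7,18],"twist":0}]'
python3 lean.py
```

```text
time: 18.27
tool_pos: [514.4, -263.4, 138.4]
tcp_rot: [3.141, -0.001, -0.22]
contact_force: [-0.6, 0.4, 0.3]
grip_width: 91.7
n pts 982 normal(n,d,z) [0.708 0.047 0.704] elev of plane from horizontal 45.2
pct n,d,z [[-36.4, -39.4, 95.4], [-1.0, 9.6, 135.2], [37.6, 52.0, 171.3]]
mid of extents [  4.5   4.  132.9]
```

```bash
python3 -m pendant '[{"linear":[4,-0.9,5],"twist":0},{"linear":[9,-2,10],"twist":0},{"linear":[14,-3.1,15],"twist":0},{"linear":[19,-4.3,20],"twist":0},{"linear":[24,-5.4,26],"twist":0},{"linear":[29,-6.5,31],"twist":0},{"linear":[33,-7.4,35],"twist":0},{"linear":[36,-8.1,39],"twist":0},{"linear":[36,-8.1,39],"twist":0}]'
python3 lean.py
```

```text
time: 19.45
tool_pos: [550.3, -271.5, 177.3]
tcp_rot: [3.141, -0.001, -0.22]
contact_force: [-0.7, 0.4, -0.2]
grip_width: 91.6
n pts 1054 normal(n,d,z) [0.932 0.073 0.354] elev of plane from horizontal 69.3
pct n,d,z [[-0.4, -48.6, 96.9], [19.2, 2.4, 146.3], [38.9, 52.8, 194.4]]
mid of extents [ 19.2   1.  144. ]
```

```bash
python3 -m pendant '[{"linear":[0,0,0],"twist":0},{"linear":[0,0,0],"twist":0},{"linear":[0,0,0],"twist":0},{"linear":[0,0,0],"twist":0},{"linear":[0,0,0],"twist":0},{"linear":[0,0,0],"twist":0}]' 190
python3 -m pendant '[{"linear":[0,0,0],"twist":0},{"linear":[0,0,0],"twist":0},{"linear":[0,0,0],"twist":0},{"linear":[0,0,0],"twist":0}]' 255
python3 lean.py
```

```text
time: 20.25
tool_pos: [550.1, -271.4, 177.1]
tcp_rot: [3.142, -0.0, -0.22]
contact_force: [0.4, -0.4, 0.3]
grip_width: 36.6
time: 20.75
tool_pos: [550.1, -271.4, 177.0]
tcp_rot: [-3.142, -0.0, -0.22]
contact_force: [-0.3, 0.3, 0.1]
grip_width: 7.7
n pts 624 normal(n,d,z) [1.    0.008 0.007] elev of plane from horizontal 89.6
pct n,d,z [[39.5, -50.1, 94.6], [42.5, 9.7, 143.7], [44.9, 53.1, 199.7]]
mid of extents [ 42.2   0.7 152.7]
```

```bash
python3 -m pendant '[{"linear":[0,0,4],"twist":0},{"linear":[0,0,10],"twist":0},{"linear":[1,0,16],"twist":0},{"linear":[3,-0.7,20],"twist":0},{"linear":[5,-1.1,20],"twist":0},{"linear":[5,-1.1,20],"twist":0}]'
cat > crock.py <<'E'
from h import *
from scipy.optimize import least_squares
c=cap('scene');W=cloud(c);f=c['frame'].astype(int);B,R=f[...,0],f[...,2];z=W[...,2]
m=(z>96.5)&(z<103)&(np.hypot(W[...,0]-513,W[...,1]+259)<75)&(R-B<40)&(R>110);p=W[m]
q=least_squares(lambda q:np.hypot(p[:,0]-q[0],p[:,1]-q[1])-60.5,[513,-259],loss='soft_l1').x
A=np.c_[p[:,:2]-q,np.ones(len(p))];k=np.linalg.lstsq(A,p[:,2],rcond=None)[0];print('lip',m.sum(),q,'tilt',k)
r=np.hypot(W[...,0]-q[0],W[...,1]-q[1]);m=(R>B*2.3)&(z>80)&(r<58);print('ring z',m.sum(),np.median(z[m]))
E
python3 crock.py; python3 lean.py
```

```text
time: 21.55
tool_pos: [555.2, -272.4, 196.8]
tcp_rot: [-3.141, 0.0, -0.22]
contact_force: [0.5, 0.3, -2.3]
grip_width: 8.3
lip 207 [ 513.58814109 -258.58356886] tilt [-1.20119663e-03  6.37315192e-03  9.90805263e+01]
ring z 387 91.92268841727616
n pts 650 normal(n,d,z) [1.    0.005 0.008] elev of plane from horizontal 89.6
pct n,d,z [[44.5, -50.8, 112.9], [47.6, 9.7, 162.5], [50.1, 53.7, 218.9]]
mid of extents [ 47.5   1.7 157.5]
```

```bash
python3 -m pendant '[{"linear":[1.3,-1.3,-4],"twist":0},{"linear":[1.3,-1.3,-9],"twist":0},{"linear":[1.3,-1.3,-13],"twist":0},{"linear":[1.3,-1.3,-15],"twist":0},{"linear":[1.3,-1.3,-16],"twist":0},{"linear":[1.3,-1.3,-16],"twist":0}]'
for i in 1 2 3; do python3 -m pendant '[{"linear":[0,0,-0.5],"twist":0},{"linear":[0,0,-0.5],"twist":0}]'|grep -E "tool_pos|force"; done
```

```text
time: 22.4
tool_pos: [556.4, -273.8, 181.1]
tcp_rot: [3.142, -0.0, -0.22]
contact_force: [-0.7, 0.2, -1.0]
grip_width: 8.1
tool_pos: [556.4, -273.8, 180.6]
contact_force: [0.3, -0.4, -0.8]
tool_pos: [556.4, -273.8, 180.0]
contact_force: [0.9, -0.1, -1.2]
tool_pos: [556.3, -273.8, 179.5]
contact_force: [-0.2, 0.6, -1.7]
```

```bash
for i in 1 2 3 4; do python3 -m pendant '[{"linear":[0,0,-0.5],"twist":0},{"linear":[0,0,-0.5],"twist":0}]'|grep -E "tool_pos|force"; done
```

```text
tool_pos: [556.4, -273.8, 179.0]
contact_force: [0.6, -0.4, -1.3]
tool_pos: [556.4, -273.7, 178.5]
contact_force: [-0.4, -0.8, -1.6]
tool_pos: [556.4, -273.8, 178.0]
contact_force: [-0.6, -0.4, -0.7]
tool_pos: [556.4, -273.8, 177.5]
contact_force: [-0.1, -0.3, -1.4]
```

```bash
for i in 1 2 3; do python3 -m pendant '[{"linear":[0,0,-0.5],"twist":0},{"linear":[0,0,-0.5],"twist":0}]'|grep -E "tool_pos|force"; done
```

```text
tool_pos: [556.4, -273.8, 177.1]
contact_force: [0.3, 0.3, -1.6]
tool_pos: [556.5, -273.9, 177.0]
contact_force: [0.1, -0.1, 2.1]
tool_pos: [556.6, -273.9, 176.9]
contact_force: [-0.3, 1.0, 4.9]
```

```bash
python3 -m pendant '[{"linear":[0,0,0.6],"twist":0},{"linear":[0,0,0.6],"twist":0},{"linear":[-2,0.4,0.6],"twist":0},{"linear":[-5,1.1,0.6],"twist":0},{"linear":[-8,1.8,0.6],"twist":0},{"linear":[-11,2.4,0.6],"twist":0},{"linear":[-14,3.1,0.6],"twist":0},{"linear":[-17,3.8,0.6],"twist":0},{"linear":[-19.5,4.3,0.6],"twist":0},{"linear":[-19.5,4.3,0.6],"twist":0}]' 172
python3 lean.py
```

```text
time: 26.15
tool_pos: [536.7, -269.4, 176.7]
tcp_rot: [-3.142, 0.0, -0.22]
contact_force: [-0.3, -0.2, 0.1]
grip_width: 30.3
n pts 809 normal(n,d,z) [ 0.961 -0.012  0.276] elev of plane from horizontal 74.0
pct n,d,z [[17.5, -51.9, 96.4], [34.0, 7.0, 142.9], [47.6, 51.8, 198.4]]
mid of extents [ 33.   -1.5 147.4]
```

```bash
python3 -m pendant '[{"linear":[0,0,-2],"twist":0},{"linear":[0,0,-4],"twist":0},{"linear":[0,0,-6],"twist":0},{"linear":[0,0,-9],"twist":0},{"linear":[0,0,-12],"twist":0},{"linear":[0,0,-12],"twist":0},{"linear":[0,0,-12],"twist":0},{"linear":[0,0,-12],"twist":0},{"linear":[0,0,-12],"twist":0}]' 0
python3 lean.py
```

```text
time: 27.32
tool_pos: [536.9, -269.5, 164.7]
tcp_rot: [3.142, -0.0, -0.22]
contact_force: [-0.1, -0.3, -0.2]
grip_width: 91.8
n pts 1058 normal(n,d,z) [ 0.832 -0.025  0.554] elev of plane from horizontal 56.3
pct n,d,z [[-13.1, -44.4, 97.5], [16.7, 3.2, 141.7], [45.3, 51.8, 185.4]]
mid of extents [ 18.    2.8 140.4]
```

```bash
python3 -m pendant '[{"linear":[-3,0.7,-2],"twist":0},{"linear":[-6,1.3,-5],"twist":0},{"linear":[-9,2,-8],"twist":0},{"linear":[-12,2.7,-11],"twist":0},{"linear":[-15,3.3,-14],"twist":0},{"linear":[-18,4,-16],"twist":0},{"linear":[-20.5,4.5,-18],"twist":0},{"linear":[-20.5,4.5,-18],"twist":0}]'
python3 lean.py; python3 -m pendant '[{"linear":[1,-0.2,0],"twist":0},{"linear":[2,-0.4,0],"twist":0},{"linear":[3,-0.7,0],"twist":0},{"linear":[3,-0.7,0],"twist":0}]'
python3 lean.py;python3 crock.py
```

```text
time: 28.38
tool_pos: [516.2, -264.9, 146.5]
tcp_rot: [-3.141, 0.0, -0.22]
contact_force: [-0.4, -0.6, -0.0]
grip_width: 91.6
n pts 1012 normal(n,d,z) [0.641 0.011 0.767] elev of plane from horizontal 39.9
pct n,d,z [[-35.5, -39.4, 99.4], [4.3, 7.4, 133.1], [45.9, 52.6, 166.2]]
mid of extents [  7.2   0.7 130.4]
time: 28.92
tool_pos: [519.5, -265.7, 146.6]
tcp_rot: [3.142, -0.0, -0.22]
contact_force: [-0.3, -0.7, -0.2]
grip_width: 92.1
n pts 1036 normal(n,d,z) [0.64  0.027 0.768] elev of plane from horizontal 39.9
pct n,d,z [[-31.4, -41.0, 99.7], [8.0, 8.3, 133.0], [49.3, 52.5, 166.5]]
mid of extents [ 10.    2.1 131.3]
lip 156 [ 513.9876866 -258.7925268] tilt [3.51152289e-03 2.02575384e-03 9.90962943e+01]
ring z 187 92.03719425995124
```

The foot now slides outward at about zero force and the crock is still. A little farther.

```bash
python3 -m pendant '[{"linear":[1,-0.2,0],"twist":0},{"linear":[2,-0.4,0],"twist":0},{"linear":[3,-0.7,0],"twist":0},{"linear":[4,-0.9,0],"twist":0},{"linear":[4,-0.9,0],"twist":0}]'
python3 lean.py;python3 crock.py
```

```text
time: 29.65
tool_pos: [523.5, -266.6, 146.6]
tcp_rot: [3.142, -0.0, -0.22]
contact_force: [0.1, -0.7, -0.3]
grip_width: 92.1
n pts 1023 normal(n,d,z) [0.642 0.028 0.766] elev of plane from horizontal 40.0
pct n,d,z [[-26.9, -41.5, 99.6], [11.6, 7.4, 132.9], [52.3, 52.0, 166.0]]
mid of extents [ 11.3   1.3 133.1]
lip 157 [ 513.8212507  -258.50989179] tilt [-4.17827989e-03 -8.13458105e-03  9.96070432e+01]
ring z 164 91.84391435792617
```

```bash
python3 -m pendant '[{"linear":[-2.5,0.6,-3],"twist":0},{"linear":[-5,1.1,-6],"twist":0},{"linear":[-7.5,1.7,-9],"twist":0},{"linear":[-10,2.2,-12],"twist":0},{"linear":[-12,2.7,-15],"twist":0},{"linear":[-13.8,3.1,-18],"twist":0},{"linear":[-13.8,3.1,-18],"twist":0}]'
python3 lean.py
```

```text
time: 30.62
tool_pos: [509.3, -263.4, 128.3]
tcp_rot: [-3.141, 0.001, -0.22]
contact_force: [-0.8, 0.4, -0.3]
grip_width: 91.7
n pts 963 normal(n,d,z) [0.34  0.017 0.94 ] elev of plane from horizontal 19.9
pct n,d,z [[-43.3, -34.4, 99.4], [4.9, 8.7, 117.7], [54.3, 52.5, 136.3]]
mid of extents [  4.8   3.2 118.3]
```

```bash
python3 -m pendant '[{"linear":[0,0,-4],"twist":0},{"linear":[0,0,-8],"twist":0},{"linear":[-1,0.2,-11],"twist":0},{"linear":[-2,0.4,-13],"twist":0},{"linear":[-3,0.7,-16],"twist":0},{"linear":[-4.1,0.9,-18],"twist":0},{"linear":[-4.1,0.9,-18],"twist":0}]'
python3 lean.py
```

```text
time: 31.55
tool_pos: [505.9, -262.8, 110.7]
tcp_rot: [3.141, -0.001, -0.22]
contact_force: [-2.3, 0.3, -0.6]
grip_width: 92.1
n pts 839 normal(n,d,z) [0.179 0.013 0.984] elev of plane from horizontal 10.3
pct n,d,z [[-48.3, -41.3, 98.6], [0.5, 11.4, 109.7], [53.8, 52.2, 120.2]]
mid of extents [  2.2   2.9 109.2]
```

```bash
python3 -m pendant '[{"linear":[-0.2,0,-2.5],"twist":0},{"linear":[-0.7,0.2,-4],"twist":0},{"linear":[-1.2,0.3,-5.5],"twist":0},{"linear":[-1.7,0.4,-6],"twist":0},{"linear":[-2.2,0.5,-6],"twist":0},{"linear":[-2.2,0.5,-6],"twist":0}]'
python3 lean.py
```

```text
time: 32.35
tool_pos: [503.4, -262.1, 104.8]
tcp_rot: [3.141, -0.0, -0.22]
contact_force: [0.5, -0.3, 0.1]
grip_width: 91.7
n pts 748 normal(n,d,z) [ 0.002 -0.012  1.   ] elev of plane from horizontal 0.7
pct n,d,z [[-50.6, -34.8, 96.5], [-1.1, 11.1, 99.6], [53.2, 52.4, 103.0]]
mid of extents [ 1.2  6.  99.7]
```

The lid is down and level: tilt 0.7°, top at z≈99.6, as expected on a raised ring. Retreating, shutting the fingers and taking a look.

```bash
python3 -m pendant '[{"linear":[0,0,6],"twist":0},{"linear":[0,0,20],"twist":0},{"linear":[0,0,35],"twist":0},{"linear":[4,1,40],"twist":0},{"linear":[8,2,40],"twist":0},{"linear":[8,2,40],"twist":0}]'
python3 -m pendant '[{"linear":[0,0,0],"twist":0},{"linear":[0,0,0],"twist":0},{"linear":[0,0,0],"twist":0},{"linear":[0,0,0],"twist":0},{"linear":[0,0,0],"twist":0},{"linear":[0,0,0],"twist":0},{"linear":[0,0,0],"twist":0},{"linear":[0,0,0],"twist":0},{"linear":[0,0,0],"twist":0},{"linear":[0,0,0],"twist":0}]' 255
python3 lean.py; python3 - <<'E'
import numpy as np,cv2
f=np.load('last.npz')['f'];cv2.imwrite('pics/s8.png',cv2.resize(f[90:230,130:260],(650,600)))
E
```

```text
time: 33.15
tool_pos: [511.4, -259.8, 144.2]
tcp_rot: [-3.141, 0.001, -0.219]
contact_force: [-0.1, -0.5, -0.2]
grip_width: 92.0
time: 34.4
tool_pos: [511.3, -260.1, 144.6]
tcp_rot: [3.142, -0.0, -0.22]
contact_force: [-0.1, -0.8, -0.3]
grip_width: 1.0
n pts 910 normal(n,d,z) [-0.006 -0.001  1.   ] elev of plane from horizontal 0.4
pct n,d,z [[-49.5, -51.2, 96.5], [4.1, 1.5, 99.6], [53.7, 51.7, 102.8]]
mid of extents [ 1.  -1.5 99.6]
```

View pics/s8.png

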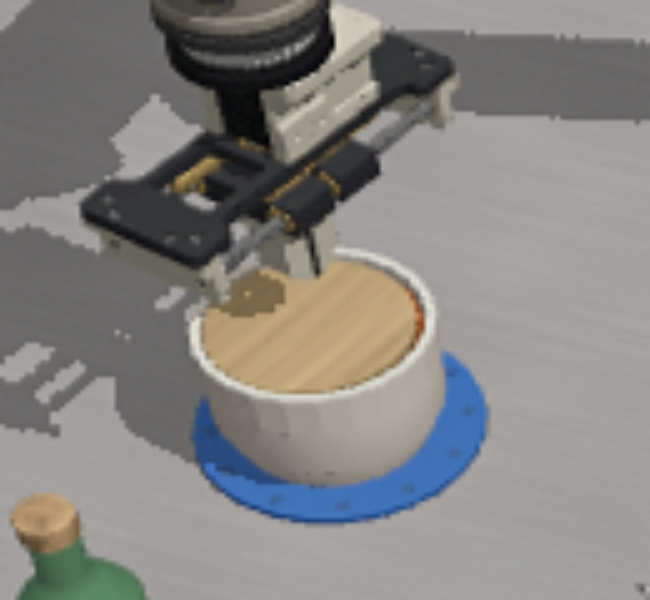

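Picture 8: the lid lies flush inside the rim all round, with only a sliver of orange in the play gap at (420,320). The fingers are shut above its middle. Pressing.

```bash
python3 -m pendant '[{"linear":[0,0,-8],"twist":0},{"linear":[0,0,-18],"twist":0},{"linear":[0,0,-28],"twist":0},{"linear":[0,0,-36],"twist":0},{"linear":[0,0,-40],"twist":0},{"linear":[0,0,-41.5],"twist":0},{"linear":[0,0,-42.5],"twist":0},{"linear":[0,0,-43.5],"twist":0},{"linear":[0,0,-43.5],"twist":0}]'
for i in 1 2 3; do python3 -m pendant '[{"linear":[0,0,-0.5],"twist":0},{"linear":[0,0,-0.5],"twist":0}]'|grep -E "tool_pos|force"; done
```

```text
time: 35.58
tool_pos: [511.3, -260.1, 101.3]
tcp_rot: [3.141, -0.0, -0.22]
contact_force: [-0.6, -0.1, -0.0]
grip_width: 0.7
tool_pos: [511.3, -260.1, 100.6]
contact_force: [-0.2, 0.2, -0.1]
tool_pos: [511.4, -260.1, 100.5]
contact_force: [-0.2, 0.6, 4.1]
tool_pos: [511.4, -260.2, 100.3]
contact_force: [-0.7, 0.3, 6.1]
```

```bash
for i in 1 2 3 4 5; do python3 -m pendant '[{"linear":[0,0,-0.3],"twist":0},{"linear":[0,0,-0.6],"twist":0},{"linear":[0,0,-0.6],"twist":0}]'|grep -E "tool_pos|force"; done
```

```text
tool_pos: [511.4, -260.1, 99.8]
contact_force: [-1.6, -0.4, 7.1]
tool_pos: [511.4, -260.2, 99.2]
contact_force: [-1.9, 1.1, 7.4]
tool_pos: [511.4, -260.1, 98.7]
contact_force: [-2.4, 1.0, 7.2]
tool_pos: [511.4, -260.2, 98.1]
contact_force: [-2.6, 0.7, 7.8]
tool_pos: [511.4, -260.2, 97.5]
contact_force: [-1.9, 1.0, 6.5]
```

```bash
for i in 1 2 3; do python3 -m pendant '[{"linear":[0,0,-0.3],"twist":0},{"linear":[0,0,-0.6],"twist":0},{"linear":[0,0,-0.6],"twist":0}]'|grep -E "tool_pos|force"; done
```

```text
tool_pos: [511.4, -260.2, 96.9]
contact_force: [-1.7, 1.2, 7.2]
tool_pos: [511.5, -260.2, 96.8]
contact_force: [-3.2, 3.0, 12.3]
tool_pos: [511.5, -260.3, 96.8]
contact_force: [-3.6, 1.8, 14.3]
```

The stop is reached at 14 N after about 4 mm of travel. Hold briefly, then rise clear and check.

```bash
python3 -m pendant '[{"linear":[0,0,-0.1],"twist":0},{"linear":[0,0,-0.1],"twist":0},{"linear":[0,0,-0.1],"twist":0}]'
python3 -m pendant '[{"linear":[0,0,1.5],"twist":0},{"linear":[0,0,3],"twist":0},{"linear":[0,0,10],"twist":0},{"linear":[0,0,30],"twist":0},{"linear":[0,0,60],"twist":0},{"linear":[0,0,90],"twist":0},{"linear":[-15,5,115],"twist":0},{"linear":[-30,20,130],"twist":0},{"linear":[-50,45,135],"twist":0},{"linear":[-70,75,135],"twist":0},{"linear":[-85,100,135],"twist":0},{"linear":[-90,110,135],"twist":0},{"linear":[-90,110,135],"twist":0}]'
python3 lean.py; python3 crock.py; python3 - <<'E'
from h import *
s=cap('scene');t=cap('top')
o=np.hstack([cv2.resize(s['frame'][90:310,100:425],(400,300)),cv2.resize(t['frame'],(400,300))]);cv2.imwrite('pics/f9.png',np.vstack([o,np.hstack([cv2.resize(s['frame'][130:220,145:245],(400,300)),cv2.resize(t['frame'][200:300,345:450],(400,300))])]))
# changes vs start
for n,c in(('scene',s),('top',t)):
    W=np.load(n+'0.npz')['W']
    for k,b in (dict(jar=(250,215,285,255),inf=(270,175,300,205),tile=(120,185,195,203)) if n=='top' else dict(tile=(350,228,400,262),steel=(340,250,388,285),red=(385,170,412,217))).items():
        u0,v0,u1,v1=b;dz=cloud(c)[v0:v1,u0:u1]-W[v0:v1,u0:u1];print(n,k,np.nanmedian(np.abs(dz),axis=(0,1)).round(1))
E
```

```text
time: 39.7
tool_pos: [511.6, -260.3, 96.8]
tcp_rot: [3.141, -0.002, -0.22]
contact_force: [-3.9, 2.8, 15.0]
grip_width: 0.6
time: 41.32
tool_pos: [421.6, -150.1, 230.1]
tcp_rot: [3.141, -0.001, -0.219]
contact_force: [-0.5, -1.1, 1.4]
grip_width: 0.3
n pts 890 normal(n,d,z) [-0.001 -0.008  1.   ] elev of plane from horizontal 0.4
pct n,d,z [[-49.0, -52.2, 93.3], [2.7, -2.1, 96.1], [50.5, 50.8, 99.2]]
mid of extents [ 0.9 -1.8 96.2]
lip 256 [ 513.64578209 -258.56745974] tilt [1.23983451e-03 5.52685224e-03 9.90277116e+01]
ring z 8 89.2730263757042
scene tile [1.7 0.1 2.4]
scene steel [1.2 0.1 1.9]
scene red [1.7 0.  1.9]
top jar [0.2 0.1 1.5]
top inf [0.4 0.  1.6]
top tile [0.4 0.5 1.6]
```

View pics/f9.png

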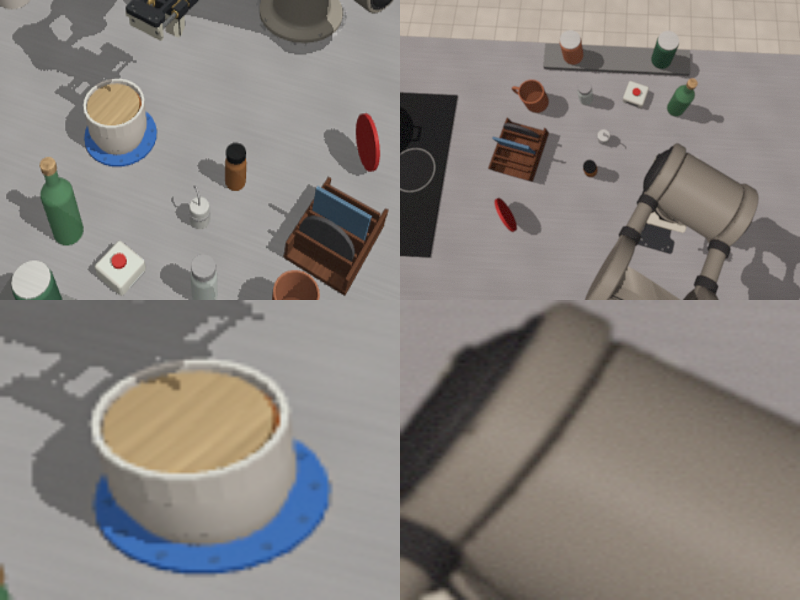

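Picture 9: the lid sits level and recessed inside the lip (lower-left crop). The tile and steel disc are in their slots, the small items stand where they were, and the arm is clear. The lid's top dropped from 99.6 to 96.1 mm, tilt 0.4°. Handing in.

```bash
python3 -c "
from plant import bot
print(bot.close_job())"
```

```text
the job is handed in; nothing more can be done
None
```

The crock is closed: the lid lies level in the rim, and the sealing ring appears fully home. I handed the job in shortly after 41 s, but one push on the first try may have rocked the crock.

**What I did:** I lifted the wooden lid from its slot by the top edge and set its lower edge on the ring inside the rim. I let the rest down against one finger, pressed the middle of the lid to about 15 N, and moved clear.

**Final checks:**
- **Lid:** it is level to about 0.4°. Its top dropped from 99.6 to 96.1 mm in the depth image, about 3.5 mm. The fingers measured about 3.8 mm of travel before a hard stop, against the nominal 4 mm.
- **Crock:** its centre and lip are within 0.5 mm of where they started.
- **Surroundings:** the tile and steel disc are in their slots. The jar, infuser and red disc match their starting positions within camera noise, and the other items look unmoved in the picture.

**What went wrong:** on the first try the lid's foot dipped over the ring's inner edge and caught there. One slow push loaded the crock with about 4 to 6 N. The lid moved 14 mm out and back with the fingers, so the crock may have rocked slightly during that push. I didn't check the crock at that moment, but afterwards it was upright and in place. I then raised the lid, gripped it again and set it down farther out; the second try went smoothly.

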